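# Unbolt the tool chest

### The arm

A 7-joint arm with a two-finger parallel gripper is mounted at the origin on the work surface. World frame = base frame: x ahead of the robot, y to its left, z up, the work surface at z = 0. Lengths are in m, angles in rad, forces in N, time in s.
With the tool pointing down it reaches from about 0.425 to 0.875 m from the base axis. Payload 4.7 kg.
Tool frame: the origin (TCP) lies at the very end of the fingers, on their centre line; the grasp point (between the pads) lies 19 mm behind it; z points along the fingers, x is the direction in which the jaws open and shut, and the axes are right-handed (so a half turn about z gives the same grasp; the last joint's range is limited). The gripper opens to 87 mm and grips with 3 to 60 N. Pads are 19 mm wide; open, the fingers measure 117 mm over their backs; the gripper's body (75 mm by 190 mm) begins 51 mm behind the grasp point.
Start: joints at [1.322, 0.321, -0.07, 1.45, 0.023, 1.371, -0.057], TCP at [0.169, -0.628, 0.223] pointing down, gripper open.
Joint ranges: [-2.86, 2.86], [-0.3, 2.09], [-1.38, 1.24], [0.06, 2.45], [-1.56, 4.7], [0.09, 2.05], [-2.69, 2.69]. Speed limits (rad/s): [2.57, 2.57, 3.14, 3.14, 3.14, 3.14, 3.14].

### API

Orientations are given as a 3x3 rotation matrix whose columns are the frame's x, y, z axes.
In Python, from station import robot gives the robot as it stands.
- The arm moves only by the shell command python3 -m creep 'ROWS' [FORCE]. ROWS is JSON, a list of rows, each an object of numbers: "fingers": the opening, from 0 (shut) to 1 (fully open); "dx", "dy", "dz": the shift along the tool's x, y, z in units of 100 mm (1.0 is 100 mm); "rx", "ry", "rz": the turn, a rotation vector about the tool's x, y, z in units of pi rad (1.0 is pi rad). In form: [{"fingers": .., "dx": .., "dy": .., "dz": .., "rx": .., "ry": .., "rz": ..}, ...]. A call has exactly 8 rows; each row is the pose to reach, as a shift and turn from the pose measured when the call began, along the tool's axes at that moment, turning the shorter way round; what a row does not reach only later rows make up. A row lasts 1/12 s, in which the tool goes at most 41.7 mm and 7.16 degrees, less where a joint would pass 70% of its speed; a pose out of reach is approached as far as the arm can. A call with a number of a shift or a turn outside -1 to 1 is refused whole. A call with a gripper value outside its range is refused whole. The fingers move at their own pace and stop on an object; FORCE is the grip in N (left out, the last holds). Time passes only in rows, so rows that repeat a pose let the fingers close, or fill a call up. It gives the time, the measured TCP pose, the force and the opening at its end, in the units of the state.
- robot.observe(): the state, without advancing time (a new reading comes with each control period).
- robot.camera(name): name is "scene" or "side" or "wrist"; returns the picture (480x640x3 uint8, red, green, blue); there is no depth.
- robot.calibration(name): a dict with "fx", "fy", "cx", "cy" (pixels), "world_from_camera" (4x4, takes a point from camera to world coordinates). Camera axes: x right, y down, z forward; pixel columns grow to the right and rows downward; lengths in m; the calibration is good to about 2 mm. A picture is of the moment at which its call begins: read the wrist's pose just before it. calibration takes no time and is no camera call; for the wrist camera it gives the pose at the moment of the call.
- robot.finish_job(): hands the job in, once; it reports no verdict.
The state is a dict: "clock": time; "joint_pos": joint angles; "joint_vel": joint speeds; "joint_torque": joint torques, N m; "tool_pos": TCP position; "tool_rot": TCP orientation; "wrist_force": force on the tool from outside, world axes, zero at the start; "moment": the same for the moment, N m; "opening": opening from 0.0 (shut) to 1.0 (fully open).
Only numpy, scipy, OpenCV 4.12 (cv2) and the standard library are available. Lean on these libraries where they do the work, as an engineer would, in place of code of your own. Each camera call takes 0.05 s, during which the arm holds its last target.

### The job

Unbolt the blue tool chest's lid: press the lock's spring safety catch (the long ribbed paddle) down with one fingertip and, keeping it down, push the bolt's upright tab with the other fingertip until the bolt is fully drawn out of its keeper. Then let go, so that the catch springs back up and locks the bolt in the open position. Only touch and push: do not grasp or lift anything, and leave the cans, tools and other things where they are.

Things in the scene. Friction and masses are not known exactly. Their poses are not given: they have to be found in the camera images.
- chest: Blue steel tool chest 280 x 400 x 100 mm (x, y, z), fixed to the bench. Its lid is two leaves that meet in a seam along the chest's x axis at its y = 0; the lid's top is flat, 100 mm above the bench. Origin: centre of the underside; z up
- lock: Steel bolt lock fixed on the lid across the seam. Origin: on the lid's top, amid the base plate; z up; its +y is the way the bolt is drawn. Lock sizes below are mm in this frame (z above the lid). Catch housing: x -46 to -12, y -62 to 32, walls 22 high. Keeper at y -105 to -85, straps over the bolt at y = -60 and +60 (10 wide), all 20.5 high at x 15 to 39
- paddle_top (a point): Centre of the top of the spring safety catch's paddle: a dark steel bar with cross ribs, 26 mm wide (x), 86 mm long (y), flat on top, so that a fingertip can press it and glide along it. This point is at x = -29, y = -15, z = 34 mm in the lock's frame when up, and moves only straight down; axes as the lock's
- tab_face (a point): Centre of the -y face, the one to push, of the bolt's thumb tab: upright steel plate 26 mm wide (x), 8 mm thick (y), z 15 to 48 mm. This point: lock's x = 27, z = 35, y = -24 shut, +16 drawn; axes as the lock's. 30 mm gap across x between tab and paddle. Under it the 12 mm bolt (top z = 17) and, to the paddle's side, a notched comb plate (top z = 19) that the catch's tongue blocks
- bolt (a joint): Bolt travel in m: 0 = shut (end in the keeper), 0.040 = drawn, hard stop at 0.041. Slides towards the lock's +y with about 3 N of friction and stays where it is left. With the catch up it has only about 2 mm of play at either end
- catch (a joint): Catch travel in m: 0 = up, 0.009 = pressed to its stop; the spring takes about 3 N at first, 7 N at the stop. From 0.006 the bolt can pass; 0.007 or more is safe. Let go in mid-travel the catch stays under the comb plate at 0.006; it springs up to 0 only when the bolt is within about 2 mm of 0 or of 0.040
- can_lid: ribbed tin can, 68 mm across, 110 mm tall, standing on the right leaf of the chest's lid; origin under its centre. Not part of the job
- wrench: steel open-ended wrench, 140 mm long, lying on the right leaf of the chest's lid; origin under its middle. Not part of the job
- can_bench: ribbed tin can like the other, standing on the bench; origin under its centre. Not part of the job
- glue: white glue bottle, 56 mm across, 160 mm tall, on the bench; origin under its centre. Not part of the job
- jar: glass jar with a steel cap, 70 mm across, 85 mm tall, on the bench; origin under its centre. Not part of the job
- offcut: pale wood offcut 120 x 60 x 35 mm, on the bench; origin under its centre. Not part of the job
- hammer: hammer, 280 mm long, on the bench; origin under its middle. Not part of the job
- driver: screwdriver, 200 mm long, on the bench; origin under its middle. Not part of the job

How it is judged:
By the outcome, as a careful person would: the job done as asked, in the order asked, and still so for the second after the job is handed in, with the robot touching nothing.
It also fails if it takes over 32 s, if anything falls off the work surface, if the arm or the gripper's body presses on something with over 40 N, if the wrist force passes 120 N, or if a joint passes its speed limit or range.

## Working session

There is one attempt and no reset: what is moved stays moved. The work goes in short steps, Python scripts to look and compute and a shell command to move; the robot and the scene stay as the last step left them, time stands still between calls to the robot, and variables do not carry over. Pictures are saved under pics/ and viewed, and the job is handed in when it is done.

```bash
mkdir -p pics; ls
cat > h.py <<'E'
from station import robot
import numpy as np, cv2
def snap(n,f):
    im=robot.camera(n); cv2.imwrite('pics/'+f,im[:,:,::-1]); return im
def ray(c,u,v):
    T=np.array(c['world_from_camera']); d=T[:3,:3]@np.array([(u-c['cx'])/c['fx'],(v-c['cy'])/c['fy'],1.]); return T[:3,3],d
def onz(c,u,v,z):
    o,d=ray(c,u,v); return o+d*(z-o[2])/d[2]
def proj(c,p):
    T=np.array(c['world_from_camera']); q=T[:3,:3].T@(np.array(p)-T[:3,3]); return c['cx']+c['fx']*q[0]/q[2], c['cy']+c['fy']*q[1]/q[2]
E
python3 - <<'E'
from h import *
s=robot.observe(); print(s)
for n in('scene','side','wrist'):
    snap(n,n+'0.png'); c=robot.calibration(n); print(n,c)
E
```

```text
pics
{'clock': 0.0, 'joint_pos': array([ 1.32207802,  0.32181892, -0.07013479,  1.45166814,  0.0226062 ,
        1.370782  , -0.05687202]), 'joint_vel': array([ 0.00266586, -0.00136626,  0.00220851, -0.00022387,  0.00028799,
       -0.00031474, -0.0004687 ]), 'joint_torque': array([-4.80410963e-04, -4.91285241e+01, -4.04358795e-01, -3.12526023e+01,
       -6.39502052e-02,  4.37814603e-02,  2.06691702e-04]), 'tool_pos': array([ 0.16871004, -0.62715759,  0.22146799]), 'tool_rot': array([[ 2.59906027e-01, -9.65633744e-01, -5.74798104e-04],
       [-9.65632072e-01, -2.59906648e-01,  1.79876088e-03],
       [-1.88633805e-03,  8.75346904e-05, -9.99998217e-01]]), 'wrist_force': array([0.18278483, 0.52522127, 0.26413643]), 'moment': array([ 0.00994632,  0.02986402, -0.0327896 ]), 'opening': 1.0013519664295087}
scene {'fx': 598.1973813613427, 'fy': 598.1973813613427, 'cx': 313.9924288074003, 'cy': 238.79642017265627, 'world_from_camera': array([[ 0.71152683,  0.44528482, -0.54355404,  1.47559939],
       [ 0.70236849, -0.47295731,  0.53196794, -0.99273034],
       [-0.02020061, -0.7602847 , -
[... 237 characters left out ...]
8, -0.18804704,  0.20670162,  0.17917531],
       [-0.27936981,  0.62927693, -0.7252331 ,  1.05657511],
       [ 0.00630537, -0.75408809, -0.65674302,  1.1087314 ],
       [ 0.        ,  0.        ,  0.        ,  1.        ]])}
wrist {'fx': 425.27904953405385, 'fy': 425.27904953405385, 'cx': 320.3146758065517, 'cy': 247.37790859500265, 'world_from_camera': array([[ 2.59076482e-01, -9.32513182e-01, -2.51592016e-01,
         2.37879119e-01],
       [-9.65856656e-01, -2.50279589e-01, -6.69406309e-02,
        -6.07571116e-01],
       [-5.45325764e-04,  2.60344566e-01, -9.65515618e-01,
         3.84604889e-01],
       [ 0.00000000e+00,  0.00000000e+00,  0.00000000e+00,
         1.00000000e+00]])}
```

View pics/scene0.png

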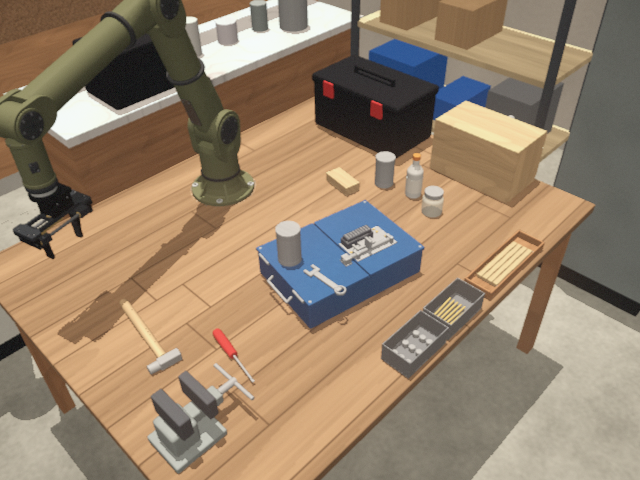

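View pics/side0.png

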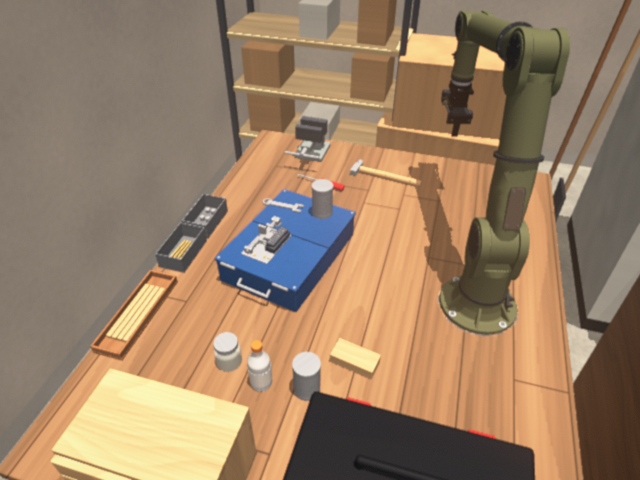

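View pics/wrist0.png

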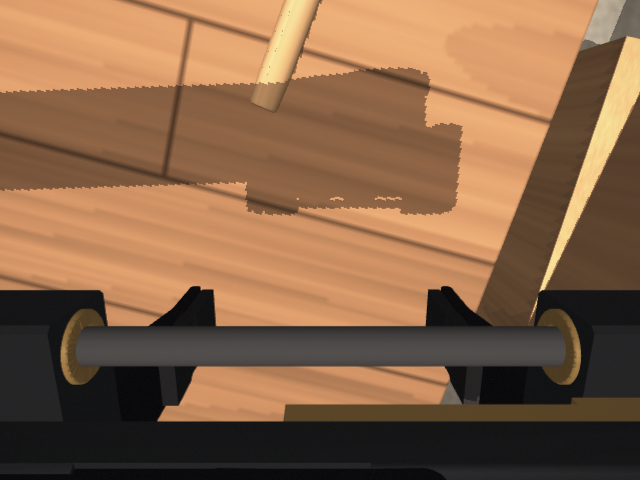

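The scene view shows the chest around (340,260) with the lock at about (365,243). The side view shows the lock at about (267,240), and the can and wrench on the other leaf. I'll enlarge both.

Run:
```python
import cv2
a=cv2.imread('pics/scene0.png')[195:325,250:430]; cv2.imwrite('pics/sc_z.png',cv2.resize(a,None,fx=4.4,fy=4.4,interpolation=cv2.INTER_CUBIC))
a=cv2.imread('pics/side0.png')[175:310,210:365]; cv2.imwrite('pics/si_z.png',cv2.resize(a,None,fx=4.4,fy=4.4,interpolation=cv2.INTER_CUBIC))
```

```text
(no output)
```

View pics/sc_z.png

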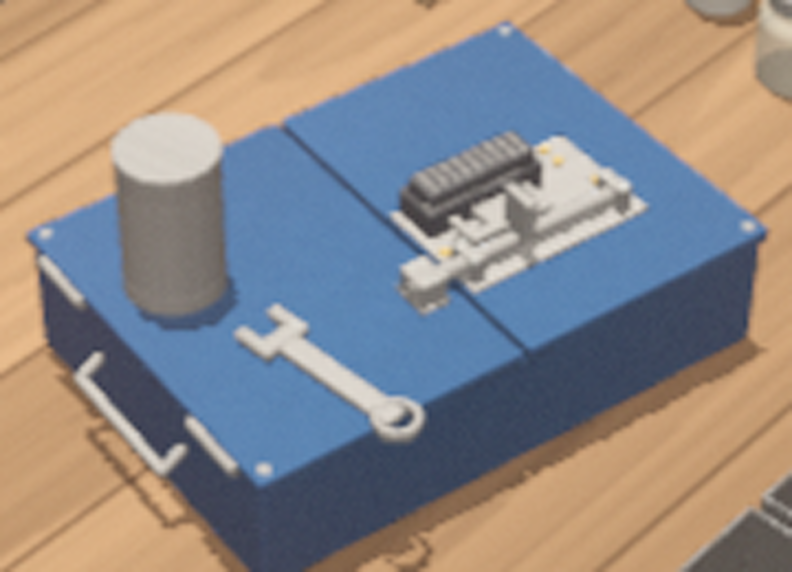

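View pics/si_z.png

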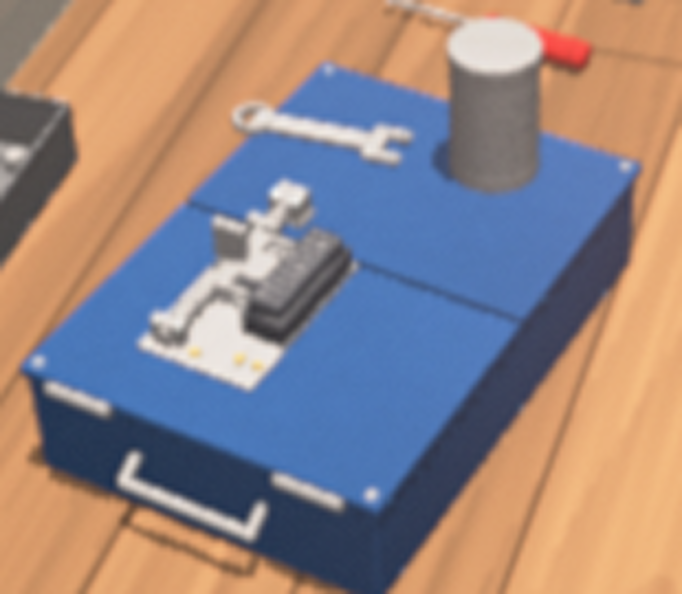

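```bash
cat > m.py <<'E'
from h import *
S=robot.calibration('scene'); D=robot.calibration('side')
s=lambda u,v:(250+u/4.4,195+v/4.4)
d=lambda u,v:(210+u/4.4,175+v/4.4)
print('lid')
for p in[(508,22),(768,233),(262,487),(28,240)]: print('sc',onz(S,*s(*p),.1).round(4))
for p in[(22,372),(380,512),(640,165),(328,66)]: print('sd',onz(D,*d(*p),.1).round(4))
print('seam sc',onz(S,*s(283,125),.1).round(4),onz(S,*s(530,356),.1).round(4)); print('seam sd',onz(D,*d(188,203),.1).round(4),onz(D,*d(520,320),.1).round(4))
E
python3 m.py
```

```text
lid
sc [0.5081 0.1865 0.1   ]
sc [0.7813 0.1287 0.1   ]
sc [ 0.7015 -0.2577  0.1   ]
sc [ 0.4348 -0.2074  0.1   ]
sd [0.7674 0.1396 0.1   ]
sd [0.4971 0.1911 0.1   ]
sd [ 0.4209 -0.1972  0.1   ]
sd [ 0.6875 -0.2492  0.1   ]
seam sc [ 0.4726 -0.008   0.1   ] [ 0.7438 -0.065   0.1   ]
seam sd [ 0.7287 -0.0583  0.1   ] [ 0.4609 -0.0057  0.1   ]
```

Run:
```python
import cv2
a=cv2.imread('pics/scene0.png')[218:270,335:402]; cv2.imwrite('pics/sc_zz.png',cv2.resize(a,None,fx=11,fy=11,interpolation=cv2.INTER_NEAREST))
a=cv2.imread('pics/side0.png')[212:268,238:295]; cv2.imwrite('pics/si_zz.png',cv2.resize(a,None,fx=10,fy=10,interpolation=cv2.INTER_NEAREST))
```

```text
(no output)
```

View pics/sc_zz.png

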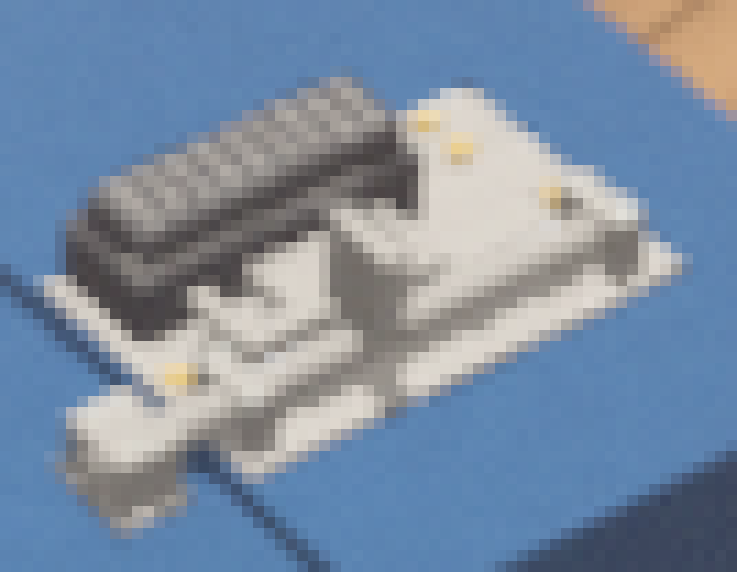

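View pics/si_zz.png

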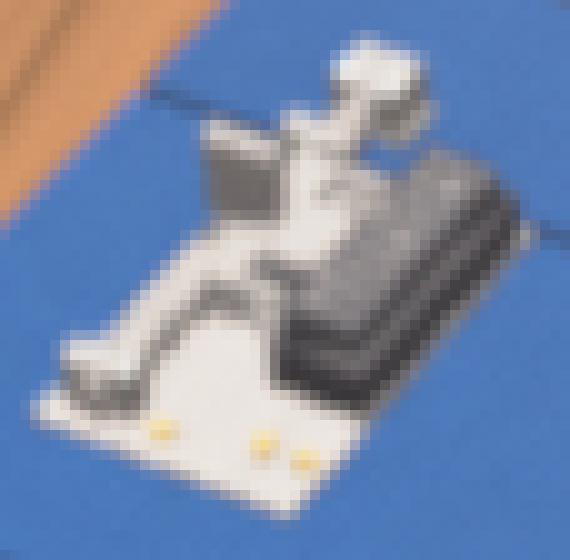

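```bash
cat > m2.py <<'E'
from h import *
S=robot.calibration('scene'); D=robot.calibration('side')
s=lambda u,v:(335+u/11-.5,218+v/11-.5)
d=lambda u,v:(238+u/10-.5,212+v/10-.5)
def tri(a,b):
    o,e=ray(S,*a);p,f=ray(D,*b); A=np.c_[e,-f]; t=np.linalg.lstsq(A,p-o,rcond=None)[0]
    x,y=o+t[0]*e,p+t[1]*f; return ((x+y)/2).round(4),(x-y).round(4)
pa,pb=s(245,157),d(395,250)
print('paddle',onz(S,*pa,.134),onz(D,*pb,.134),tri(pa,pb))
print('keeper',onz(S,*s(130,425),.1205),onz(D,*d(380,75),.1205))
print('plate far +x+y corner',onz(S,*s(685,265),.102),onz(D,*d(38,410),.102))
print('plate -x+y',onz(S,*s(455,90),.102),onz(D,*d(288,515),.102))
print('tab top',onz(S,*s(362,232),.148),onz(D,*d(245,140),.148),tri(s(362,232),d(245,140)))
z=lambda u,v:(250+u/4.4,195+v/4.4)
print('canbase',onz(S,*z(175,290),.1),'top',onz(S,*z(168,155),.21))
E
python3 m2.py
```

```text
paddle [0.61851546 0.01902898 0.134     ] [0.61255185 0.02605205 0.134     ] (array([0.6148, 0.0224, 0.1301]), array([ 0.0011,  0.0007, -0.0002]))
keeper [ 0.65701968 -0.06768351  0.1205    ] [ 0.65226334 -0.06628816  0.1205    ]
plate far +x+y corner [0.7074606  0.09434926 0.102     ] [0.70408174 0.09118566 0.102     ]
plate -x+y [0.61638   0.1087476 0.102    ] [0.61616716 0.11187181 0.102     ]
tab top [0.67082146 0.00425195 0.148     ] [0.66757204 0.00614298 0.148     ] (array([0.669 , 0.0052, 0.1466]), array([ 0.0015,  0.0009, -0.0003]))
canbase [ 0.53990618 -0.17461618  0.1       ] top [ 0.53860131 -0.17223788  0.21      ]
```

```bash
python3 -m creep '[{"fingers":0.47,"dx":-0.07,"dy":-0.1,"dz":-0.1,"rx":0,"ry":0,"rz":0},{"fingers":0.47,"dx":-0.2,"dy":-0.25,"dz":-0.2,"rx":0,"ry":0,"rz":0},{"fingers":0.47,"dx":-0.32,"dy":-0.4,"dz":-0.3,"rx":0,"ry":0,"rz":0},{"fingers":0.47,"dx":-0.44,"dy":-0.55,"dz":-0.4,"rx":0,"ry":0,"rz":0},{"fingers":0.47,"dx":-0.56,"dy":-0.7,"dz":-0.5,"rx":0,"ry":0,"rz":0},{"fingers":0.47,"dx":-0.68,"dy":-0.85,"dz":-0.6,"rx":0,"ry":0,"rz":0},{"fingers":0.47,"dx":-0.76,"dy":-0.95,"dz":-0.6,"rx":0,"ry":0,"rz":0},{"fingers":0.47,"dx":-0.8,"dy":-1,"dz":-0.6,"rx":0,"ry":0,"rz":0}]'
```

```text
clock: 0.82
tool_pos: [0.2469, -0.5223, 0.283]
tool_rot: [[0.263, -0.965, 0.001], [-0.965, -0.263, 0.0], [0.0, -0.001, -1.0]]
wrist_force: [1.3, -0.1, -0.4]
opening: 0.508
```

```bash
python3 -m creep '[{"fingers":0.47,"dx":-0.15,"dy":-0.2,"dz":0,"rx":0,"ry":0,"rz":-0.02},{"fingers":0.47,"dx":-0.35,"dy":-0.42,"dz":0,"rx":0,"ry":0,"rz":-0.05},{"fingers":0.47,"dx":-0.55,"dy":-0.65,"dz":0,"rx":0,"ry":0,"rz":-0.08},{"fingers":0.47,"dx":-0.7,"dy":-0.85,"dz":0,"rx":0,"ry":0,"rz":-0.1},{"fingers":0.47,"dx":-0.8,"dy":-1,"dz":0,"rx":0,"ry":0,"rz":-0.12},{"fingers":0.47,"dx":-0.8,"dy":-1,"dz":0,"rx":0,"ry":0,"rz":-0.12},{"fingers":0.47,"dx":-0.8,"dy":-1,"dz":0,"rx":0,"ry":0,"rz":-0.12},{"fingers":0.47,"dx":-0.8,"dy":-1,"dz":0,"rx":0,"ry":0,"rz":-0.12}]'
```

```text
clock: 1.48
tool_pos: [0.3213, -0.4198, 0.2827]
tool_rot: [[0.598, -0.802, -0.0], [-0.802, -0.598, -0.0], [-0.0, 0.0, -1.0]]
wrist_force: [0.7, -0.2, -0.5]
opening: 0.469
```

```bash
python3 -m creep '[{"fingers":0.47,"dx":-0.08,"dy":-0.25,"dz":0,"rx":0,"ry":0,"rz":-0.03},{"fingers":0.47,"dx":-0.15,"dy":-0.55,"dz":0,"rx":0,"ry":0,"rz":-0.06},{"fingers":0.47,"dx":-0.22,"dy":-0.85,"dz":0,"rx":0,"ry":0,"rz":-0.09},{"fingers":0.47,"dx":-0.28,"dy":-1,"dz":0,"rx":0,"ry":0,"rz":-0.12},{"fingers":0.47,"dx":-0.3,"dy":-1,"dz":0,"rx":0,"ry":0,"rz":-0.15},{"fingers":0.47,"dx":-0.3,"dy":-1,"dz":0,"rx":0,"ry":0,"rz":-0.18},{"fingers":0.47,"dx":-0.3,"dy":-1,"dz":0,"rx":0,"ry":0,"rz":-0.21},{"fingers":0.47,"dx":-0.3,"dy":-1,"dz":0,"rx":0,"ry":0,"rz":-0.233}]'
```

```text
clock: 2.15
tool_pos: [0.3824, -0.3377, 0.2824]
tool_rot: [[0.981, -0.196, -0.001], [-0.196, -0.981, -0.0], [-0.001, 0.0, -1.0]]
wrist_force: [0.5, -0.0, -0.2]
opening: 0.47
```

```bash
R='x'; python3 -m creep '[{"fingers":0.47,"dx":0.15,"dy":-0.25,"dz":0,"rx":0,"ry":0,"rz":0},{"fingers":0.47,"dx":0.3,"dy":-0.55,"dz":0,"rx":0,"ry":0,"rz":0},{"fingers":0.47,"dx":0.45,"dy":-0.85,"dz":0,"rx":0,"ry":0,"rz":0},{"fingers":0.47,"dx":0.55,"dy":-1,"dz":0,"rx":0,"ry":0,"rz":0},{"fingers":0.47,"dx":0.55,"dy":-1,"dz":0,"rx":0,"ry":0,"rz":0},{"fingers":0.47,"dx":0.55,"dy":-1,"dz":0,"rx":0,"ry":0,"rz":0},{"fingers":0.47,"dx":0.55,"dy":-1,"dz":0,"rx":0,"ry":0,"rz":0},{"fingers":0.47,"dx":0.55,"dy":-1,"dz":0,"rx":0,"ry":0,"rz":0}]'
python3 -m creep '[{"fingers":0.47,"dx":0.15,"dy":-0.25,"dz":0,"rx":0,"ry":0,"rz":0},{"fingers":0.47,"dx":0.3,"dy":-0.55,"dz":0,"rx":0,"ry":0,"rz":0},{"fingers":0.47,"dx":0.45,"dy":-0.85,"dz":0,"rx":0,"ry":0,"rz":0},{"fingers":0.47,"dx":0.55,"dy":-1,"dz":0,"rx":0,"ry":0,"rz":0},{"fingers":0.47,"dx":0.55,"dy":-1,"dz":0,"rx":0,"ry":0,"rz":0},{"fingers":0.47,"dx":0.55,"dy":-1,"dz":0,"rx":0,"ry":0,"rz":0},{"fingers":0.47,"dx":0.55,"dy":-1,"dz":0,"rx":0,"ry":0,"rz":0},{"fingers":0.47,"dx":0.55,"dy":-1,"dz":0,"rx":0,"ry":0,"rz":0}]'
python3 -m creep '[{"fingers":0.47,"dx":0.15,"dy":-0.25,"dz":0,"rx":0,"ry":0,"rz":0},{"fingers":0.47,"dx":0.3,"dy":-0.55,"dz":0,"rx":0,"ry":0,"rz":0},{"fingers":0.47,"dx":0.45,"dy":-0.85,"dz":0,"rx":0,"ry":0,"rz":0},{"fingers":0.47,"dx":0.55,"dy":-1,"dz":0,"rx":0,"ry":0,"rz":0},{"fingers":0.47,"dx":0.55,"dy":-1,"dz":0,"rx":0,"ry":0,"rz":0},{"fingers":0.47,"dx":0.55,"dy":-1,"dz":0,"rx":0,"ry":0,"rz":0},{"fingers":0.47,"dx":0.55,"dy":-1,"dz":0,"rx":0,"ry":0,"rz":0},{"fingers":0.47,"dx":0.55,"dy":-1,"dz":0,"rx":0,"ry":0,"rz":0}]'
python3 - <<'E'
from h import *
import pickle
c=robot.calibration('wrist'); snap('wrist','w1.png'); pickle.dump(c,open('w1.pkl','wb')); s=robot.observe(); print(s['tool_pos'],s['clock'],s['wrist_force'])
E
```

```text
clock: 2.82
tool_pos: [0.4547, -0.2527, 0.2821]
tool_rot: [[0.98, -0.2, -0.001], [-0.2, -0.98, -0.0], [-0.001, 0.001, -1.0]]
wrist_force: [-0.2, -0.2, -0.5]
opening: 0.471
clock: 3.48
tool_pos: [0.5277, -0.168, 0.2817]
tool_rot: [[0.979, -0.204, -0.002], [-0.204, -0.979, -0.001], [-0.002, 0.002, -1.0]]
wrist_force: [0.5, -0.3, 0.2]
opening: 0.472
clock: 4.15
tool_pos: [0.6012, -0.0838, 0.2815]
tool_rot: [[0.978, -0.207, -0.003], [-0.207, -0.978, -0.003], [-0.002, 0.003, -1.0]]
wrist_force: [-0.5, -0.6, -0.0]
opening: 0.473
[ 0.60124942 -0.0835957   0.28161802] 4.2 [ 0.23996265 -0.38372917 -0.49069646]
```

View pics/w1.png

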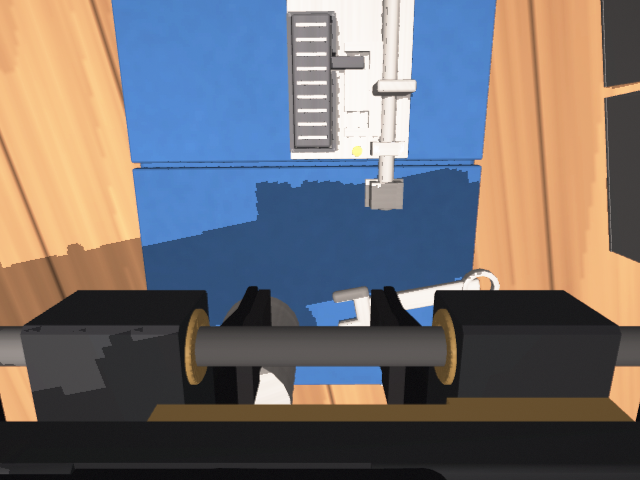

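The lock is at the top of the wrist view: paddle at about (312,80), tab at (397,87), keeper at (385,193). It lies almost square to the tool. I'll enlarge it to measure.

Run:
```python
import cv2
a=cv2.imread('pics/w1.png')[0:215,270:430]; cv2.imwrite('pics/w1z.png',cv2.resize(a,None,fx=4,fy=2.79,interpolation=cv2.INTER_NEAREST)[:600])
a=cv2.imread('pics/w1.png')[0:100,280:430]; cv2.imwrite('pics/w1zz.png',cv2.resize(a,None,fx=5,fy=5,interpolation=cv2.INTER_NEAREST))
```

```text
(no output)
```

View pics/w1z.png

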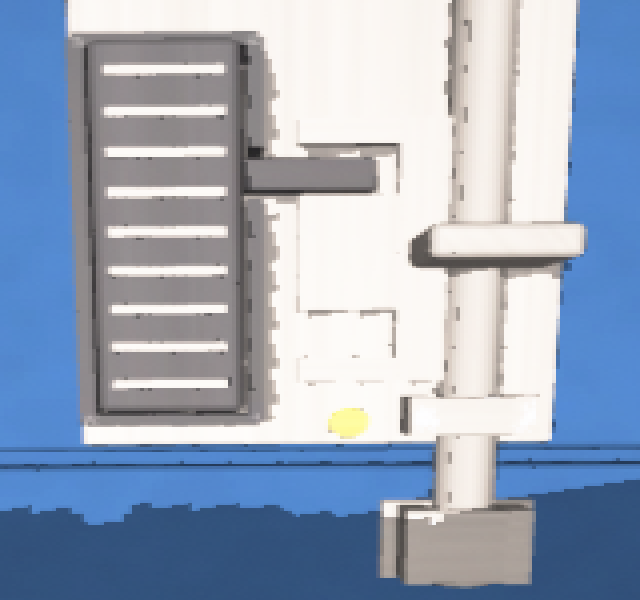

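View pics/w1zz.png

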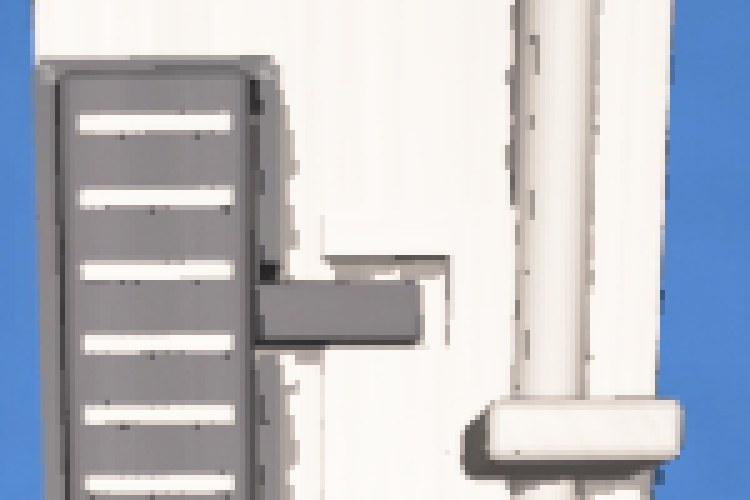

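Run:
```python
from h import *
import pickle
c=pickle.load(open('w1.pkl','rb'))
P=[onz(c,270+x/4,y/2.79,.134) for x,y in[(88,40),(240,40),(242,410),(102,410)]]
K=[onz(c,270+x/4,y/2.79,.1205) for x,y in[(403,510),(532,510)]]
T=[onz(c,280+x/5,y/5,.148) for x,y in[(490,400),(682,400),(680,458),(488,458)]]
pl=[onz(c,270+x/4,y/2.79,.1) for x,y in[(84,443),(550,440)]]
for n,L in(('pad',P),('tab',T),('keep',K),('plate',pl)):
    L=np.array(L); print(n,L[:,:2].round(4).tolist(),L.mean(0).round(4),[np.linalg.norm(L[i]-L[i-1]).round(4) for i in range(len(L))])
p=np.mean(P,0);t=np.mean(T,0);d=t-p
dl=np.array([56,-5]) # -29->27, y -15 -> -20
yaw=np.arctan2(d[1],d[0])-np.arctan2(dl[1],dl[0]); 
Y=(np.array(P[0])+P[1]-P[2]-P[3]); yaw2=np.arctan2(-Y[0],Y[1])
X=np.array(pl[1])-pl[0]; Tx=np.array(T[1])-T[0]
print('yaw',yaw,yaw2,np.arctan2(X[1],X[0]),np.arctan2(Tx[1],Tx[0]),'sep',np.linalg.norm(d[:2]))
yaw=-.205
x=np.array([np.cos(yaw),np.sin(yaw)]);y=np.array([-x[1],x[0]])
o1=p[:2]+.029*x+.015*y;o2=t[:2]-.027*x+.020*y;print('orig',o1,o2)
s=robot.observe();R=s['tool_rot'];o=(o1+o2)/2
g=np.r_[o-.001*x-.042*y,s['tool_pos'][2]]
print('target',g,'tool delta mm',R.T@(g-s['tool_pos'])*1e3,'tool yaw',np.arctan2(R[1,0],R[0,0]))
```

```text
pad [[0.6135, 0.064], [0.638, 0.0587], [0.6211, -0.0245], [0.5968, -0.0193]] [0.6174 0.0197 0.134 ] [np.float64(0.0849), np.float64(0.025), np.float64(0.0849), np.float64(0.0249)]
tab [[0.6598, 0.0112], [0.6843, 0.006], [0.683, -0.001], [0.6583, 0.0042]] [0.6713 0.0051 0.148 ] [np.float64(0.0071), np.float64(0.025), np.float64(0.0071), np.float64(0.0252)]
keep [[0.6458, -0.0573], [0.6697, -0.0623]] [ 0.6577 -0.0598  0.1205] [np.float64(0.0244), np.float64(0.0244)]
plate [[0.5891, -0.0282], [0.6796, -0.0467]] [ 0.6344 -0.0375  0.1   ] [np.float64(0.0924), np.float64(0.0924)]
yaw -0.17527009581551467 -0.19878444389567637 -0.20054828148514786 -0.2099859242069042 sep 0.05591596094739339
orig [0.64881693 0.02849423] [0.64898138 0.03018111]
target [ 0.63937027 -0.01157932  0.28161802] tool delta mm [ 22.36478543 -78.35371987  -0.26280614] tool yaw -0.2088007910616375
```

```bash
python3 -m creep '[{"fingers":0.47,"dx":0.06,"dy":-0.2,"dz":0,"rx":0,"ry":0,"rz":0},{"fingers":0.47,"dx":0.12,"dy":-0.45,"dz":0.1,"rx":0,"ry":0,"rz":0},{"fingers":0.47,"dx":0.18,"dy":-0.65,"dz":0.3,"rx":0,"ry":0,"rz":0},{"fingers":0.47,"dx":0.22,"dy":-0.76,"dz":0.5,"rx":0,"ry":0,"rz":0},{"fingers":0.47,"dx":0.224,"dy":-0.784,"dz":0.7,"rx":0,"ry":0,"rz":0},{"fingers":0.47,"dx":0.224,"dy":-0.784,"dz":0.9,"rx":0,"ry":0,"rz":0},{"fingers":0.47,"dx":0.224,"dy":-0.784,"dz":1,"rx":0,"ry":0,"rz":0},{"fingers":0.47,"dx":0.224,"dy":-0.784,"dz":1,"rx":0,"ry":0,"rz":0}]'
cat > st.py <<'E'
from h import *
import sys,pickle
n=sys.argv[1]
c=robot.calibration('wrist');snap('wrist',n+'.png');pickle.dump(c,open(n+'.pkl','wb'))
s=robot.observe();R=s['tool_rot'];yaw=-.203
x=np.array([np.cos(yaw),np.sin(yaw)]);y=np.array([-x[1],x[0]]);o=np.array([.6489,.0294])
p=s['tool_pos'];print('lock xy mm',(p[:2]-o)@x*1e3,(p[:2]-o)@y*1e3,'z',(p[2]-.1)*1e3,'yawerr',np.arctan2(R[1,0],R[0,0])-yaw,'F lock',s['wrist_force'][:2]@x,s['wrist_force'][:2]@y,s['wrist_force'][2],'op',s['opening'],s['clock'])
print('tilt',R[:,2].round(4))
for q in((-29,-15,34),(27,-20,48),(-29,28,34),(27,16,35)):
    print(q,np.round(proj(c,np.r_[o+q[0]/1e3*x+q[1]/1e3*y,.1+q[2]/1e3]),1))
E
python3 st.py w2
python3 - <<'E'
from h import *
S=snap('scene','s2.png'); cv2.imwrite('pics/s2z.png',cv2.resize(S[180:300,290:440,::-1],None,fx=5,fy=5))
E
```

```text
clock: 4.87
tool_pos: [0.6373, -0.0134, 0.1787]
tool_rot: [[0.978, -0.209, -0.007], [-0.209, -0.978, -0.003], [-0.006, 0.004, -1.0]]
wrist_force: [-0.6, -0.0, -0.1]
opening: 0.466
lock xy mm -1.736240254454759 -43.84603430199201 z 80.59771431946841 yawerr -0.007504279622193355 F lock -0.4298022984138007 0.07989717036699671 0.11613927696268492 op 0.46734662159674195 4.9167
tilt [-0.0044 -0.003  -1.    ]
(-29, -15, 34) [267.  222.5]
(27, -20, 48) [383.2 238.4]
(-29, 28, 34) [263.3 133.1]
(27, 16, 35) [381.8 158.3]
```

View pics/w2.png

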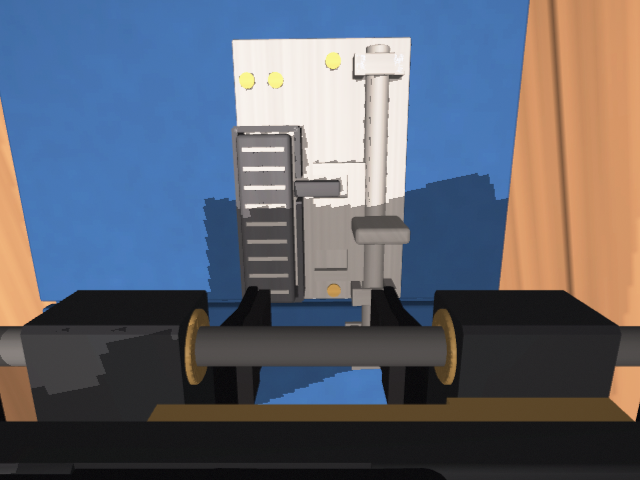

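View pics/s2z.png

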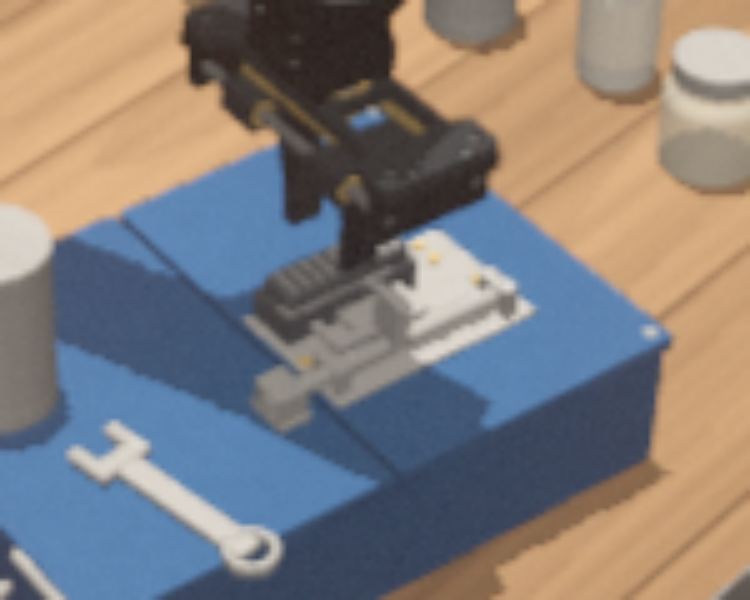

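Run:
```python
import cv2
a=cv2.imread('pics/w2.png')[120:310,225:425]; a=cv2.convertScaleAbs(a,alpha=1.5); cv2.imwrite('pics/w2z.png',cv2.resize(a,None,fx=3,fy=3,interpolation=cv2.INTER_NEAREST))
```

```text
(no output)
```

View pics/w2z.png

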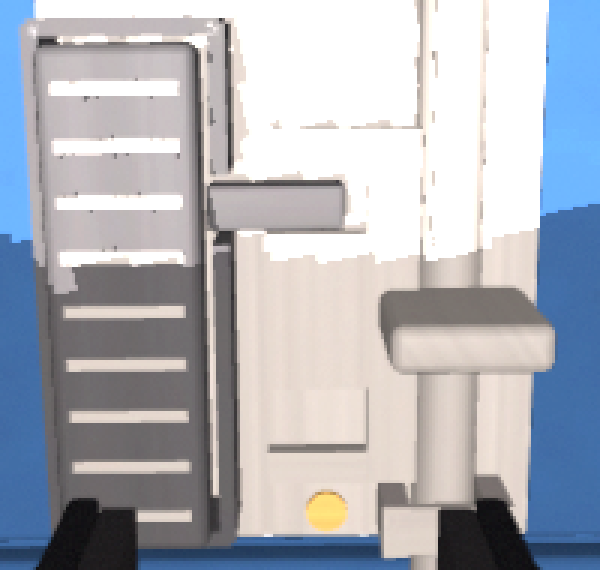

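```bash
python3 -m creep '[{"fingers":0.47,"dx":0.007,"dy":-0.015,"dz":0.08,"rx":0,"ry":0,"rz":0},{"fingers":0.47,"dx":0.007,"dy":-0.015,"dz":0.16,"rx":0,"ry":0,"rz":0},{"fingers":0.47,"dx":0.007,"dy":-0.015,"dz":0.24,"rx":0,"ry":0,"rz":0},{"fingers":0.47,"dx":0.007,"dy":-0.015,"dz":0.3,"rx":0,"ry":0,"rz":0},{"fingers":0.47,"dx":0.007,"dy":-0.015,"dz":0.35,"rx":0,"ry":0,"rz":0},{"fingers":0.47,"dx":0.007,"dy":-0.015,"dz":0.38,"rx":0,"ry":0,"rz":0},{"fingers":0.47,"dx":0.007,"dy":-0.015,"dz":0.4,"rx":0,"ry":0,"rz":0},{"fingers":0.47,"dx":0.007,"dy":-0.015,"dz":0.4,"rx":0,"ry":0,"rz":0}]'
python3 st.py w3
```

```text
clock: 5.63
tool_pos: [0.6399, -0.0116, 0.1415]
tool_rot: [[0.978, -0.209, -0.003], [-0.209, -0.978, -0.003], [-0.002, 0.003, -1.0]]
wrist_force: [0.2, 0.2, -0.5]
opening: 0.468
lock xy mm -0.2687136414006038 -41.90180519999992 z 41.919883770233675 yawerr -0.007285461770840718 F lock 0.6884739069742131 0.10282230357258611 -0.4763079159864587 op 0.4737366049063454 5.6833
tilt [-0.002  -0.0027 -1.    ]
(-29, -15, 34) [250.4 246.7]
(27, -20, 48) [390.4 267.7]
(-29, 28, 34) [244.7 139.8]
(27, 16, 35) [388.4 170.2]
```

View pics/w3.png

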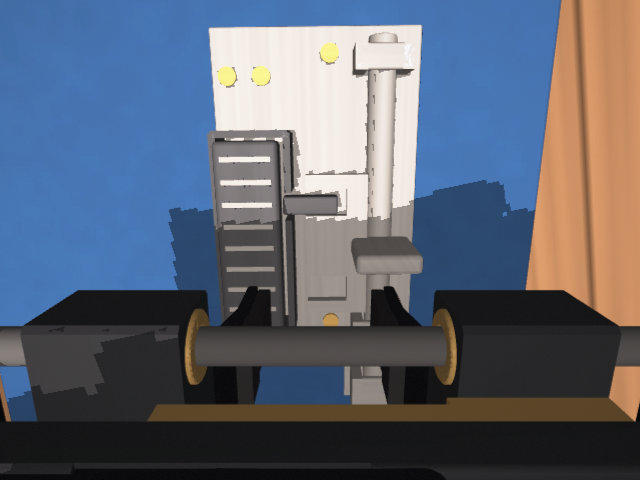

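The paddle and tab are where they should be, and the fingertips sit over the paddle and behind the tab. Now I'll press gently.

```bash
python3 -m creep '[{"fingers":0.47,"dx":0,"dy":0,"dz":0.04,"rx":0,"ry":0,"rz":0},{"fingers":0.47,"dx":0,"dy":0,"dz":0.07,"rx":0,"ry":0,"rz":0},{"fingers":0.47,"dx":0,"dy":0,"dz":0.09,"rx":0,"ry":0,"rz":0},{"fingers":0.47,"dx":0,"dy":0,"dz":0.11,"rx":0,"ry":0,"rz":0},{"fingers":0.47,"dx":0,"dy":0,"dz":0.13,"rx":0,"ry":0,"rz":0},{"fingers":0.47,"dx":0,"dy":0,"dz":0.15,"rx":0,"ry":0,"rz":0},{"fingers":0.47,"dx":0,"dy":0,"dz":0.16,"rx":0,"ry":0,"rz":0},{"fingers":0.47,"dx":0,"dy":0,"dz":0.16,"rx":0,"ry":0,"rz":0}]'
python3 st.py w4
```

```text
clock: 6.35
tool_pos: [0.6404, -0.0116, 0.1264]
tool_rot: [[0.978, -0.209, -0.001], [-0.209, -0.978, -0.003], [-0.001, 0.003, -1.0]]
wrist_force: [-1.9, 0.2, 5.7]
opening: 0.471
lock xy mm -0.08697521126465518 -41.882578942125505 z 26.519848415157643 yawerr -0.007302420210414107 F lock -1.564385361021414 -0.5113007485631798 6.028472045238209 op 0.46836226095529576 6.4
tilt [-0.0014 -0.0029 -1.    ]
(-29, -15, 34) [242.9 257.4]
(27, -20, 48) [395.9 281.2]
(-29, 28, 34) [236.1 140.9]
(27, 16, 35) [393.7 174.2]
```

View pics/w4.png

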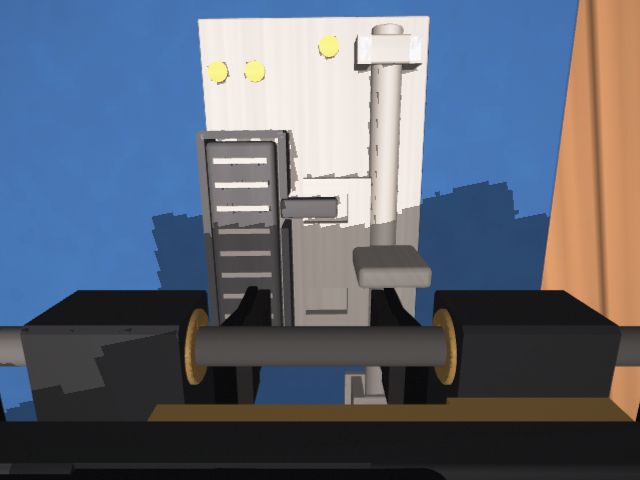

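Force is 6 N at about 7.5 mm of catch travel. I'll press slightly deeper and start pushing the tab.

```bash
python3 -m creep '[{"fingers":0.47,"dx":0,"dy":0,"dz":0.012,"rx":0,"ry":0,"rz":0},{"fingers":0.47,"dx":0,"dy":-0.04,"dz":0.012,"rx":0,"ry":0,"rz":0},{"fingers":0.47,"dx":0,"dy":-0.08,"dz":0.012,"rx":0,"ry":0,"rz":0},{"fingers":0.47,"dx":0,"dy":-0.12,"dz":0.012,"rx":0,"ry":0,"rz":0},{"fingers":0.47,"dx":0,"dy":-0.16,"dz":0.012,"rx":0,"ry":0,"rz":0},{"fingers":0.47,"dx":0,"dy":-0.2,"dz":0.012,"rx":0,"ry":0,"rz":0},{"fingers":0.47,"dx":0,"dy":-0.23,"dz":0.012,"rx":0,"ry":0,"rz":0},{"fingers":0.47,"dx":0,"dy":-0.23,"dz":0.012,"rx":0,"ry":0,"rz":0}]'
python3 st.py w5
```

```text
clock: 7.07
tool_pos: [0.6453, 0.0071, 0.126]
tool_rot: [[0.977, -0.211, -0.002], [-0.211, -0.977, -0.008], [0.0, 0.008, -1.0]]
wrist_force: [-1.6, -5.3, 7.1]
opening: 0.466
lock xy mm 0.9454324346091385 -22.54625658801187 z 25.98123649391171 yawerr -0.00954823902256241 F lock -1.7088525173774356 -4.400834092191625 6.923264644096347 op 0.4695849412193501 7.1167
tilt [-0.0015 -0.008  -1.    ]
(-29, -15, 34) [242.8 305.3]
(27, -20, 48) [391.2 332. ]
(-29, 28, 34) [235.8 195.9]
(27, 16, 35) [389.  227.1]
```

View pics/w5.png

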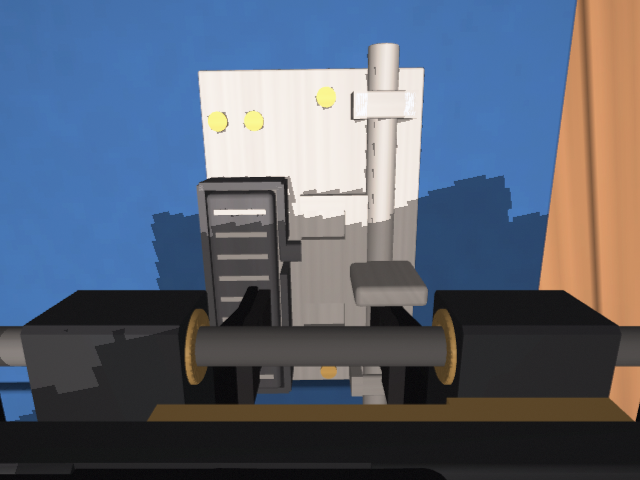

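```bash
python3 -m creep '[{"fingers":0.47,"dx":0,"dy":-0.04,"dz":0.008,"rx":0,"ry":0,"rz":0},{"fingers":0.47,"dx":0,"dy":-0.08,"dz":0.008,"rx":0,"ry":0,"rz":0},{"fingers":0.47,"dx":0,"dy":-0.12,"dz":0.008,"rx":0,"ry":0,"rz":0},{"fingers":0.47,"dx":0,"dy":-0.16,"dz":0.008,"rx":0,"ry":0,"rz":0},{"fingers":0.47,"dx":0,"dy":-0.2,"dz":0.008,"rx":0,"ry":0,"rz":0},{"fingers":0.47,"dx":0,"dy":-0.23,"dz":0.008,"rx":0,"ry":0,"rz":0},{"fingers":0.47,"dx":0,"dy":-0.25,"dz":0.008,"rx":0,"ry":0,"rz":0},{"fingers":0.47,"dx":0,"dy":-0.25,"dz":0.008,"rx":0,"ry":0,"rz":0}]'
python3 st.py w6
```

```text
clock: 7.78
tool_pos: [0.6504, 0.0275, 0.1255]
tool_rot: [[0.977, -0.213, -0.002], [-0.213, -0.977, -0.014], [0.001, 0.014, -1.0]]
wrist_force: [-2.5, -5.8, 7.1]
opening: 0.473
lock xy mm 1.8650430537564928 -1.545772459202838 z 25.505234896041202 yawerr -0.012083119063279496 F lock -1.29424603534517 -5.336757309776603 6.893847613362253 op 0.468937325215682 7.8333
tilt [-0.0024 -0.0135 -0.9999]
(-29, -15, 34) [243.7 354.1]
(27, -20, 48) [387.3 383.6]
(-29, 28, 34) [236.6 252.1]
(27, 16, 35) [385.  281.2]
```

View pics/w6.png

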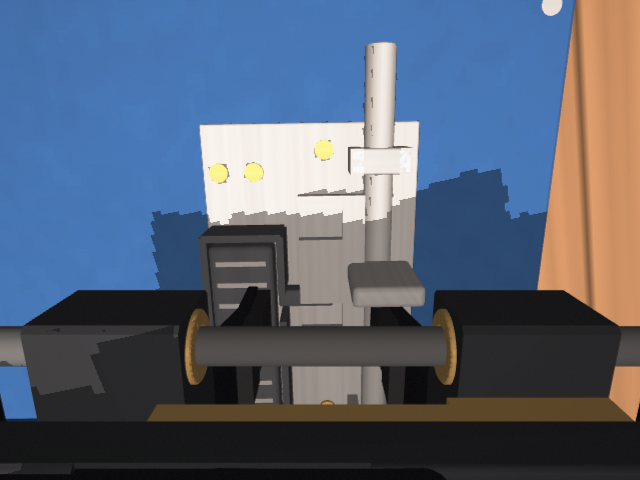

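```bash
python3 -m creep '[{"fingers":0.47,"dx":-0.01,"dy":-0.04,"dz":0.008,"rx":0,"ry":0,"rz":0},{"fingers":0.47,"dx":-0.01,"dy":-0.06,"dz":0.008,"rx":0,"ry":0,"rz":0},{"fingers":0.47,"dx":-0.01,"dy":-0.08,"dz":0.008,"rx":0,"ry":0,"rz":0},{"fingers":0.47,"dx":-0.01,"dy":-0.09,"dz":0.008,"rx":0,"ry":0,"rz":0},{"fingers":0.47,"dx":-0.01,"dy":-0.1,"dz":0.008,"rx":0,"ry":0,"rz":0},{"fingers":0.47,"dx":-0.01,"dy":-0.11,"dz":0.008,"rx":0,"ry":0,"rz":0},{"fingers":0.47,"dx":-0.01,"dy":-0.12,"dz":0.008,"rx":0,"ry":0,"rz":0},{"fingers":0.47,"dx":-0.01,"dy":-0.12,"dz":0.008,"rx":0,"ry":0,"rz":0}]'
python3 st.py w7
```

```text
clock: 8.5
tool_pos: [0.6518, 0.0335, 0.1255]
tool_rot: [[0.976, -0.217, -0.004], [-0.217, -0.976, -0.021], [0.001, 0.022, -1.0]]
wrist_force: [-3.8, -9.2, 8.7]
opening: 0.468
lock xy mm 2.031842489551285 4.648400143863714 z 25.46673771674854 yawerr -0.016055230298767376 F lock -2.668174208534802 -9.29745314310383 9.46967329359878 op 0.46970814027414065 8.55
tilt [-0.0036 -0.0212 -0.9998]
(-29, -15, 34) [244.5 367.9]
(27, -20, 48) [386.5 397.7]
(-29, 28, 34) [236.9 268.4]
(27, 16, 35) [384.  296.4]
```

View pics/w7.png

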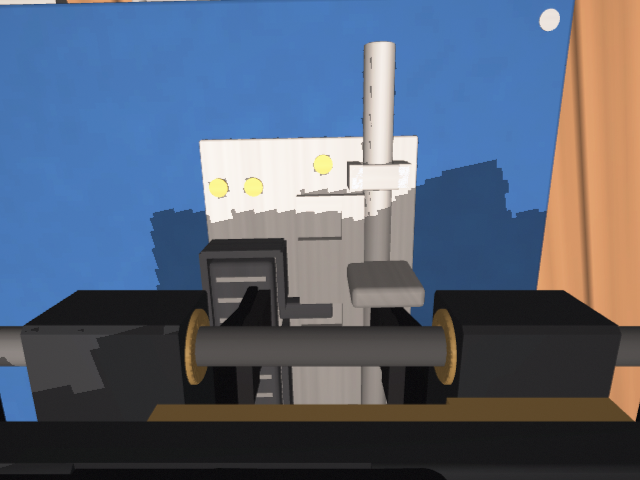

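The side-push force rose to 9 N, which suggests the hard stop, and the tongue is back in an open notch. I'll push a little more to confirm.

```bash
python3 -m creep '[{"fingers":0.47,"dx":0,"dy":-0.03,"dz":0.006,"rx":0,"ry":0,"rz":0},{"fingers":0.47,"dx":0,"dy":-0.05,"dz":0.006,"rx":0,"ry":0,"rz":0},{"fingers":0.47,"dx":0,"dy":-0.07,"dz":0.006,"rx":0,"ry":0,"rz":0},{"fingers":0.47,"dx":0,"dy":-0.09,"dz":0.006,"rx":0,"ry":0,"rz":0},{"fingers":0.47,"dx":0,"dy":-0.1,"dz":0.006,"rx":0,"ry":0,"rz":0},{"fingers":0.47,"dx":0,"dy":-0.11,"dz":0.006,"rx":0,"ry":0,"rz":0},{"fingers":0.47,"dx":0,"dy":-0.11,"dz":0.006,"rx":0,"ry":0,"rz":0},{"fingers":0.47,"dx":0,"dy":-0.11,"dz":0.006,"rx":0,"ry":0,"rz":0}]'
python3 st.py w8
```

```text
clock: 9.22
tool_pos: [0.6521, 0.0337, 0.1255]
tool_rot: [[0.974, -0.224, -0.01], [-0.225, -0.974, -0.035], [-0.002, 0.036, -0.999]]
wrist_force: [-10.4, -14.6, 14.1]
opening: 0.469
lock xy mm 2.287207839382028 4.909995036288593 z 25.540938627231753 yawerr -0.02355485272316077 F lock -6.2953371060383585 -17.00236353247418 13.895576606915098 op 0.47290873425159147 9.2667
tilt [-0.0099 -0.0351 -0.9993]
(-29, -15, 34) [244.5 368.6]
(27, -20, 48) [386. 398.]
(-29, 28, 34) [235.8 270. ]
(27, 16, 35) [383.1 297. ]
```

View pics/w8.png

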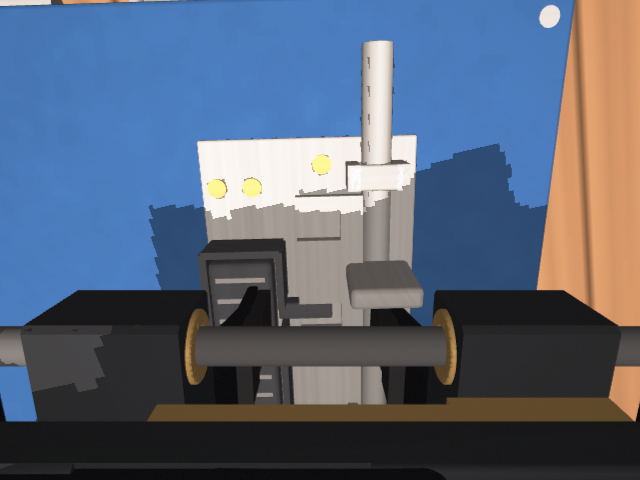

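Hard stop confirmed: force went up to 17 N with no further motion. Now I'll ease back off the tab with the catch still down, then lift straight up.

```bash
python3 -m creep '[{"fingers":0.47,"dx":0,"dy":0.02,"dz":0.003,"rx":0,"ry":0,"rz":0},{"fingers":0.47,"dx":0,"dy":0.04,"dz":0.003,"rx":0,"ry":0,"rz":0},{"fingers":0.47,"dx":0,"dy":0.05,"dz":0.003,"rx":0,"ry":0,"rz":0},{"fingers":0.47,"dx":0,"dy":0.05,"dz":0.003,"rx":0,"ry":0,"rz":0},{"fingers":0.47,"dx":0,"dy":0.05,"dz":-0.04,"rx":0,"ry":0,"rz":0},{"fingers":0.47,"dx":0,"dy":0.05,"dz":-0.1,"rx":0,"ry":0,"rz":0},{"fingers":0.47,"dx":0,"dy":0.05,"dz":-0.2,"rx":0,"ry":0,"rz":0},{"fingers":0.47,"dx":0,"dy":0.05,"dz":-0.3,"rx":0,"ry":0,"rz":0}]'
python3 st.py w9
```

```text
clock: 9.93
tool_pos: [0.6505, 0.0295, 0.1556]
tool_rot: [[0.974, -0.225, -0.012], [-0.225, -0.974, -0.036], [-0.004, 0.037, -0.999]]
wrist_force: [0.7, -0.0, -0.1]
opening: 0.469
lock xy mm 2.9574890707824775 1.1351947384976524 z 58.369219845341576 yawerr -0.023758588515556983 F lock 1.2683686343824485 0.05854327557383346 1.632416730081811 op 0.4693356422802725 9.9833
tilt [-0.0079 -0.0353 -0.9993]
(-29, -15, 34) [256.3 324.2]
(27, -20, 48) [378.  346.6]
(-29, 28, 34) [249.6 237.1]
(27, 16, 35) [375.6 260.6]
```

View pics/w9.png

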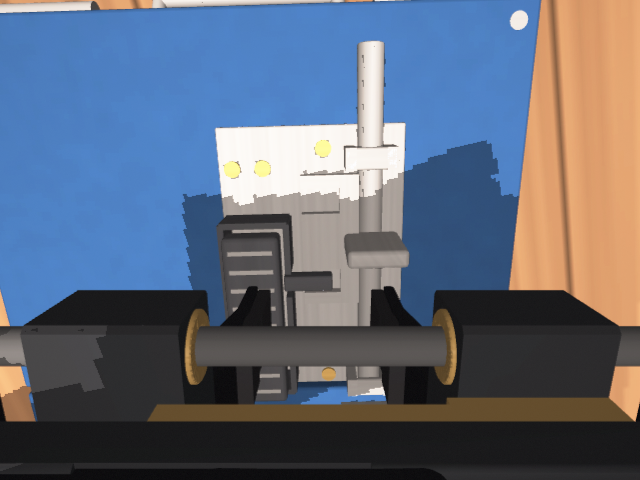

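Fingers are free with no contact force, and the paddle looks raised again. I'll back away up and towards -y to check the whole lock.

```bash
python3 -m creep '[{"fingers":0.47,"dx":0,"dy":0,"dz":-0.2,"rx":0,"ry":0,"rz":0},{"fingers":0.47,"dx":0,"dy":0,"dz":-0.4,"rx":0,"ry":0,"rz":0},{"fingers":0.47,"dx":0,"dy":0.1,"dz":-0.6,"rx":-0.005,"ry":0,"rz":0},{"fingers":0.47,"dx":0,"dy":0.25,"dz":-0.8,"rx":-0.01,"ry":0,"rz":0},{"fingers":0.47,"dx":0,"dy":0.45,"dz":-0.95,"rx":-0.01,"ry":0,"rz":0},{"fingers":0.47,"dx":0,"dy":0.55,"dz":-1,"rx":-0.01,"ry":0,"rz":0},{"fingers":0.47,"dx":0,"dy":0.6,"dz":-1,"rx":-0.01,"ry":0,"rz":0},{"fingers":0.47,"dx":0,"dy":0.6,"dz":-1,"rx":-0.01,"ry":0,"rz":0}]'
python3 st.py w10
python3 - <<'E'
from h import *
import pickle
a=cv2.imread('pics/w10.png'); cv2.imwrite('pics/w10z.png',cv2.resize(a[20:220,240:440],None,fx=3,fy=3,interpolation=cv2.INTER_NEAREST))
D=snap('side','d10.png'); cv2.imwrite('pics/d10z.png',cv2.resize(D[170:280,220:370,::-1],None,fx=5,fy=5))
E
```

```text
clock: 10.65
tool_pos: [0.6389, -0.0269, 0.2599]
tool_rot: [[0.974, -0.227, -0.016], [-0.228, -0.971, -0.067], [-0.0, 0.068, -0.998]]
wrist_force: [0.4, 0.3, -0.9]
opening: 0.473
lock xy mm 1.1189663613109266 -55.82210536812509 z 159.18672152176768 yawerr -0.025011251023546593 F lock 0.00037587872580840406 -0.8796200140231148 -0.9581683344664914 op 0.4645489608915253 10.7
tilt [-0.0168 -0.0656 -0.9977]
(-29, -15, 34) [272.1 167.9]
(27, -20, 48) [358.5 176.7]
(-29, 28, 34) [267.7  99.2]
(27, 16, 35) [356.8 116.7]
```

View pics/w10z.png

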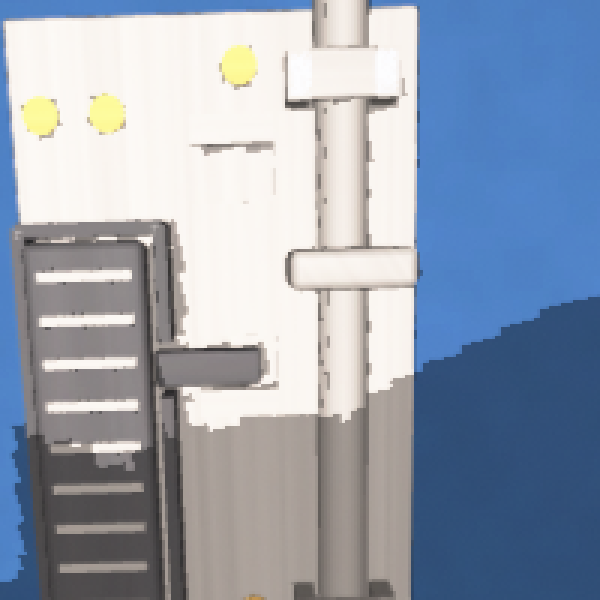

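View pics/d10z.png

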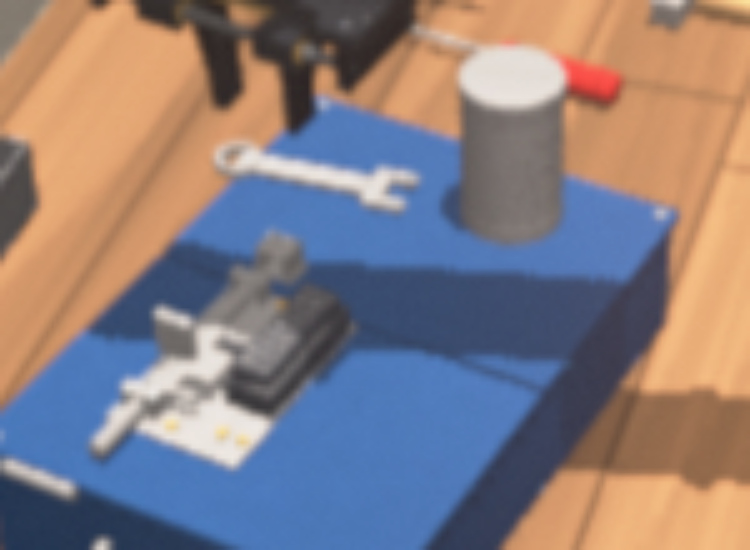

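Run:
```python
from h import *
import pickle
c=pickle.load(open('w10.pkl','rb')); yaw=-.203
x=np.array([np.cos(yaw),np.sin(yaw)]);y=np.array([-x[1],x[0]]);o=np.array([.6489,.0294])
def L(u,v,z): p=onz(c,240+u/3,20+v/3,.1+z)[:2]-o; return (p@x*1e3,p@y*1e3)
print('tab centre',L(353,268,.048),'(drawn: 27,20; shut gave about 27,-20)')
for z in(.034,.028,.025): print(z,'paddle +y end',L(82,241,z),'width',L(143,241,z)[0]-L(24,241,z)[0],'rib pitch',(L(82,275,z)[1]-L(82,406,z)[1])/3)
w=pickle.load(open('w2.pkl','rb'))
c=w
def M(u,v,z): p=onz(w,225+u/3,120+v/3,.1+z)[:2]-o; return (p@x*1e3,p@y*1e3)
print('before: +y end',M(118,42,.034),'pitch',(M(118,88,.034)[1]-M(118,258,.034)[1])/3,'width',M(201,42,.034)[0]-M(38,42,.034)[0])
```

```text
tab centre (np.float64(26.447946967271786), np.float64(20.69119852959386)) (drawn: 27,20; shut gave about 27,-20)
0.034 paddle +y end (np.float64(-29.29914744212228), np.float64(27.355703445547682)) width 24.985973062024037 rib pitch 9.088951525843852
0.028 paddle +y end (np.float64(-30.008726778183217), np.float64(27.379390507075012)) width 25.51475619195509 rib pitch 9.281302819255446
0.025 paddle +y end (np.float64(-30.363516446213684), np.float64(27.391234037838675)) width 25.779147756920626 rib pitch 9.377478465961245
before: +y end (np.float64(-28.515281080309872), np.float64(27.595872119552368)) pitch 9.073924891477008 width 25.630579796876177
```

The tab has moved about 40.7 mm, and the paddle measures at its "up" height. I'll hand the job in.

```bash
python3 -c "
from station import robot
print(robot.observe()['wrist_force'],robot.observe()['clock']); print(robot.finish_job())"
```

```text
[-0.51950567 -0.12820357  0.28879653] 10.75
the job is handed in; nothing more can be done
None
```

The bolt is drawn and the catch has sprung back up, locking it open. I handed the job in at 10.75 s on the robot's clock.

I pressed the paddle down about 8 mm with one fingertip, at 6–7 N. Keeping it down, I pushed the tab with the other fingertip to the bolt's hard stop. There the push force rose to 17 N with no further motion. I then eased off the tab with the catch still down, and lifted clear.

**Last checks:**
- **Bolt:** the tab measured at lock y ≈ +20.7 mm (nominal drawn +20), so it moved about 40.7 mm.
- **Catch:** the paddle's rib spacing in the camera image matches its raised height, and the tongue shows in its notch.
- **Contact:** the wrist force was back near zero, with the gripper about 160 mm above the lid.
- **Other things:** the can and wrench on the lid look unmoved in the side picture. I did not measure them again or check the bench items one by one.

**What disagreed:**
- The scene and side cameras differed by about 13 mm on the lid corners, so I worked from the wrist camera.
- The tool tilted about 2° while pushing. A small correction during the retreat went the wrong way and took it to about 4°, after the fingers were clear.

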